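# Shaft journal under the hand lens

## Robot

A 6-joint arm with a two-finger parallel gripper is mounted at the origin on the work surface. World frame = base frame: x ahead of the robot, y to its left, z up, the work surface at z = 0. Lengths are in m, angles in rad, forces in N, time in s.
With the tool pointing down it reaches from about 0.35 to 0.775 m from the base axis. Payload 5.5 kg.
Tool frame: the origin (TCP) lies between the finger pads; the fingertips stand 19 mm ahead of it and the grasp point (between the pads) is the TCP; z points along the fingers, x is the direction in which the jaws open and shut, and the axes are right-handed (so a half turn about z gives the same grasp; the last joint's range is limited). The gripper opens to 85 mm and grips with 20 to 120 N. Pads are 22 mm wide; open, the fingers measure 114 mm over their backs; the gripper's body (76 mm by 85 mm) begins 54 mm behind the grasp point. The pads swing forward as they close: fully open they stand 13 mm farther back than shut.
Start: joints at [-1.28, 0.313, 0.046, 1.304, 0, 1.431], TCP at [0.24, -0.523, 0.25] pointing down, gripper open.
Joint ranges: [-2.76, 2.76], [-0.86, 1.69], [-1.03, 1.26], [-2.2, 2.34], [-1.47, 1.5], [-3.14, 3.14]. Speed limits (rad/s): [2.57, 2.57, 3.14, 3.14, 3.14, 3.14].

## Interface

Orientations are given as a unit quaternion [w, x, y, z].
In Python, from workcell import env gives the robot as it stands. The module is installed in compiled form; this text tells all that it offers.
- The arm moves only by the tool carry_out, never from a script. Its argument "steps" is a list of rows, each a list of 7 numbers: the gripper command: -1 is shut, 1 is fully open, values between are in proportion, then the shift along the tool's x, y, z in m, then the turn, a rotation vector about the tool's x, y, z in rad. A call has 1 to 20 rows; each row shifts and turns the commanded pose from where the row before left it, along the tool's axes as they then stand; what a row does not reach is not made up. A row lasts 1/8 s, in which the tool goes at most 62.5 mm and 10.7 degrees, less where a joint would pass 70% of its speed; a pose out of reach is approached as far as the arm can. A call with a gripper value outside its range is refused whole. The fingers move at their own pace and stop on an object; "grip_force" is the grip in N (left out, the last holds). Time passes only in rows, so rows that do not move let the fingers close. It gives the time, the measured TCP pose, the force and the opening at its end, in the units of the state.
- env.get_state(): the state, without advancing time (a new reading comes with each control period).
- env.read_camera(name): name is "scene" or "top" or "wrist"; returns a dict with "color" (480x640x3 uint8, red, green, blue), "K" (3x3 intrinsics, pixels), "R" (3x3) and "t" (3): a world point X has camera coordinates R X + t. Camera axes: x right, y down, z forward; pixel columns grow to the right and rows downward; lengths in m; the calibration is good to about 2 mm. A picture is of the moment at which its call begins. There is no depth.
- env.hand_in(): hands the job in, once; it reports no verdict.
The state is a dict: "clock": time; "joint_pos": joint angles; "qvel": joint speeds; "tau": joint torques, N m; "tcp_pos": TCP position; "orientation": TCP orientation; "wrist_force": force on the tool from outside, world axes, zero at the start; "ft_torque": the same for the moment, N m; "finger_gap": finger opening in m.
Only numpy, scipy, OpenCV 4.12 (cv2) and the standard library are available. Lean on these libraries where they do the work, as an engineer would, in place of code of your own. Each camera call takes 0.05 s, during which the arm holds its last target. There are 200 camera calls.

## Task

Take the thick shaft out of the blue carrier and lay it in the pair of steel V-blocks on the granite plate, centred end to end, and let it go. Then pick up the hand magnifier by its handle and hold it level over the middle of that shaft, the lens at the height that the needle point of the surface gauge is set to. Finish holding it there, still, with the magnifier touching only the gripper; keep off the surface gauge, and leave the thin shaft and the tin where they are.

Things in the scene. Friction and masses are not known exactly. Their poses are not given: they have to be found in the camera images.
- plate: Dark granite flat, fixed, 300 (x) x 200 (y) x 40 mm high, origin at the centre of its underside on the table. Two fixed steel V-blocks on it, V running along y, at x = -65, y = -55 and +55 mm: 56 mm wide, 35 mm thick in y, tops 80 mm above the table, 75 mm free between them. V: 90 degrees, 36 mm wide, 18 mm deep.
- nest (a point): Where the middle of the thick shaft's axis lies when it rests centred in both V-blocks: 79 mm above the table, midway between the blocks. Axes as the plate's: y along the V, z up.
- carrier: Blue moulded carrier, fixed, floor 180 (x) x 150 (y) x 10 mm high, origin at the centre of its underside on the table. Two stations at x = -45 and +45 mm, each a pair of V saddles (56 mm wide, 14 mm thick, tops 50 mm above the table, at y = -50 and +50 mm) in which a shaft lies along y. Which shaft is in which station varies.
- shaft: The thick shaft, loose, plain steel, 0.45 to 0.75 kg: 24 mm diameter over its middle 150 mm, a 16 mm spigot 20 mm long at each end (190 mm over all, ends alike); dark grooves 18 mm either side of the middle. Origin on its axis at mid-length, y along the shaft (x, z may be rolled about it). In the carrier its axis is 49 mm above the table. Pinch it at its middle, across the shaft.
- thin_shaft: The other shaft in the carrier, a bystander: loose, plain steel, 14 mm diameter, 170 mm long, axis 42 mm above the table. Origin on its axis at mid-length, y along it.
- loupe: Hand magnifier, loose, about 0.14 kg, flat on the table: clear lens in a black ring of 84 mm outer diameter, 14 mm high; black flat-sided handle 20 mm wide, 14 mm high along the body's -x, from 55 to 165 mm from the lens centre. Origin at the lens centre, mid-thickness (7 mm above the table at the start); z is the lens axis, up.
- grip (a point): Point in the front part of the magnifier's handle, 85 mm from the lens centre along its -x, at mid-thickness; a good place to pinch it across the handle from above. The handle is free on both sides.
- needle_tip (a point): Sharp point of the surface gauge's scriber, a thin level steel needle: it shows the height at which the lens is to be held (the lens centre level with it). It is 155 to 195 mm above the table, 80 to 110 mm from the nest to the plate's far side (+x) and 30 to 90 mm to its left (+y). z up.
- gauge: Surface gauge, fixed, on the plate's far left (+x, +y) part: base 70 x 55 x 34 mm, 9 mm spindle rising to 240 mm above the table, on it a snug with the level needle, whose point is 65 mm out to the gauge's -x (towards the V-blocks) and 12 mm to +y of the spindle. Not to be touched. Origin at the centre of its underside on the plate.
- tin: Bystander: small round tin with a black cap, 68 mm diameter, 75 mm high, on the table; origin at the centre of its underside.
There are look-alikes about, which are no part of the job. What is shaped like the shaft but yellow is not meant.

How it is judged:
On the way, in this order (a step that is already met when the one before it is completed fails the run):
1. the thick shaft lies seated and centred in both V-blocks, let go (x of shaft in the frame of nest between -0.005 and 0.005 m and y of shaft in the frame of nest between -0.018 and 0.018 m and z of shaft in the frame of nest between -0.004 and 0.004 m and angle between the y axis of shaft and the y axis of nest, either way round below 0.06 rad and contact force between shaft and the fingers below 0.1 N and linear speed of shaft below 0.02 m/s), for 0.3 s.
2. the magnifier is lifted in the gripper (contact force between the fingers and loupe above 1 N and height (world z) of loupe above 0.05 m), for 0.2 s.
At the end, for the whole second after the job is handed in: Thick shaft at rest in both V-blocks (5 mm across, 4 mm high, 18 mm along, 0.06 rad), let go; magnifier held still by the fingers alone, lens centre within 8 mm of the needle point's height and 15 mm horizontally of the shaft's middle, lens axis within 0.12 rad of vertical (all of step 1 and z of loupe in the frame of needle_tip between -0.008 and 0.008 m and horizontal distance between loupe and shaft below 0.015 m and angle between loupe's own z axis and vertical below 0.12 rad and contact force between the fingers and loupe above 1 N and linear speed of loupe below 0.02 m/s and angular speed of loupe below 0.15 rad/s and contact force between loupe and plate below 0.1 N and contact force between loupe and shaft below 0.1 N and contact force between loupe and gauge below 0.1 N); the arm keeps its last pose, push and grip.
It fails at once if the surface gauge is touched (contact force between anything else and gauge above 1 N).
It fails at once if the thin shaft is moved (distance of thin_shaft from where it was at the start of the episode above 0.015 m).
It fails at once if the tin is moved (distance of tin from where it was at the start of the episode above 0.02 m).
It also fails if it takes over 64 s, if anything falls off the work surface, if the arm or the gripper's body presses on something with over 40 N, if the wrist force passes 120 N, or if a joint passes its speed limit or range.

## Working session

There is one attempt and no reset: what is moved stays moved. The work goes in short steps, Python scripts to look and compute and a tool call to move; the robot and the scene stay as the last step left them, time stands still between calls to the robot, and variables do not carry over. Pictures are saved under pics/ and viewed, about 8 in all and at most 12, crops included, and the job is handed in when it is done.

Besides the shell and the picture viewer there is one more tool, called as name(argument=value, ...) on one line, values as JSON. carry_out: Moves the arm, as the interface text tells. Its arguments: {"type":"object","properties":{"steps":{"type":"array","items":{"type":"array","items":{"type":"number"}}},"grip_force":{"type":"number"}},"required":["steps"]}

```bash
mkdir -p pics
cat > h.py <<'E'
import numpy as np, cv2
from workcell import env
def snap(name,fn):
    c=env.read_camera(name); cv2.imwrite(f'pics/{fn}.png',c['color'][:,:,::-1]); np.savez(f'pics/{fn}.npz',**{k:np.asarray(c[k]) for k in c}); return c
def load(fn): return dict(np.load(f'pics/{fn}.npz'))
def ray(c,p):
    d=c['R'].T@np.linalg.inv(c['K'])@np.array([p[0],p[1],1.]); o=-c['R'].T@c['t']; return o,d/np.linalg.norm(d)
def onz(c,p,z):
    o,d=ray(c,p); return o+d*(z-o[2])/d[2]
def tri(obs):
    A=np.zeros((3,3));b=np.zeros(3);
    for c,p in obs:
        o,d=ray(c,p);M=np.eye(3)-np.outer(d,d);A+=M;b+=M@o
    X=np.linalg.solve(A,b); return X,[proj(c,X)-np.array(p) for c,p in obs]
def proj(c,X):
    q=c['K']@(c['R']@np.asarray(X,float)+c['t']); return q[:2]/q[2]
E
python3 - <<'E'
from h import *
print(env.get_state())
for n in('scene','top','wrist'):
    c=snap(n,n+'0'); print(n,c['K'].tolist(),(-c['R'].T@c['t']).round(3),c['R'].round(3).tolist())
E
```

```text
{'clock': 0.0, 'joint_pos': array([-1.27957788e+00,  3.14017905e-01,  4.49993708e-02,  1.30359529e+00,
       -1.22367967e-05,  1.43120724e+00]), 'qvel': array([ 0.00012936, -0.00029323,  0.00023457, -0.00088155,  0.00083225,
        0.00083496]), 'tau': array([ 1.08212564e-03, -4.80630469e+01,  2.98530793e+01,  1.93199777e-02,
       -7.11550251e-05,  1.28962287e-05]), 'tcp_pos': array([ 0.23998158, -0.52201434,  0.24940721]), 'orientation': array([-5.87425234e-04,  8.41903656e-01, -5.39627102e-01, -6.93394279e-04]), 'wrist_force': array([ 0.14319304, -0.62949848,  0.22241461]), 'ft_torque': array([0.01445785, 0.03545248, 0.0320896 ]), 'finger_gap': 0.08526194712428659}
scene [[491.91273165067633, 0.0, 311.2520939043509], [0.0, 491.91273165067633, 240.54083087866374], [0.0, 0.0, 1.0]] [ 1.122 -0.56   0.747] [[0.744, 0.668, -0.011], [0.361, -0.416, -0.835], [-0.562, 0.617, -0.551]]
top [[546.3649982762522, 0.0, 324.2967764223042], [0.0, 546.3649982762522, 247.4002341242436], [0.0, 0.0, 1.0]] [0.259 0.125 1.596] [[-0.02, -1.0, -0.006], [-0.988, 0.02, -0.155], [0.155, 0.003, -0.988]]
wrist [[412.09393017636165, 0.0, 316.6500526660403], [0.0, 412.09393017636165, 245.99006253291446], [0.0, 0.0, 1.0]] [ 0.313 -0.488  0.374] [[0.418, -0.908, -0.001], [-0.863, -0.398, 0.311], [-0.283, -0.129, -0.95]]
```

View pics/top0.png

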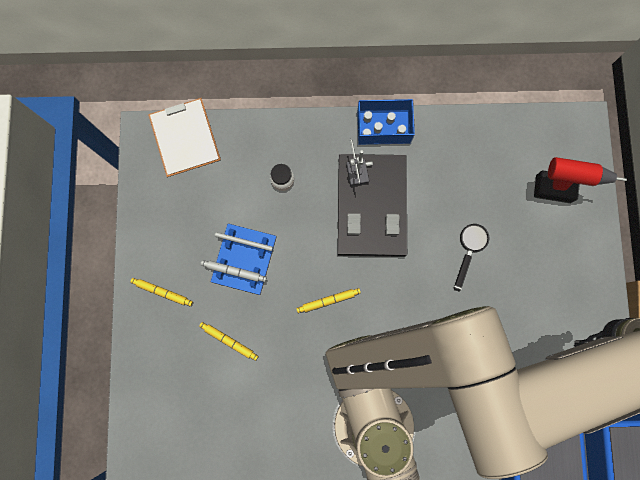

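View pics/scene0.png

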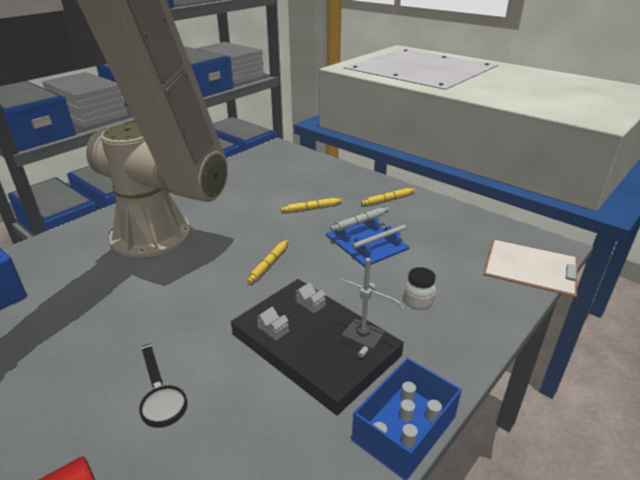

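Top view: the grey thick shaft lies in the blue carrier at (234,272), with the thin shaft at (244,242). Look-alikes are the yellow shafts at (162,292), (229,341) and (328,300), and the blue bin with pegs at (385,122). The V-blocks are at (353,224) and (392,224), the magnifier at (474,238) with its handle end at (458,290), and the gauge at about (357,170). I choose the grey thick shaft at (234,272) and will check it in a crop.

Run:
```python
from h import *
t=cv2.imread('pics/top0.png');s=cv2.imread('pics/scene0.png')
f=lambda im,x,y,w,h,k:cv2.resize(im[y:y+h,x:x+w],None,fx=k,fy=k,interpolation=cv2.INTER_CUBIC)
a=f(t,190,215,100,75,4);b=f(t,325,135,100,75,4);c=f(s,320,200,100,75,4);d=f(s,325,250,100,75,4)
cv2.imwrite('pics/m1.png',np.vstack([np.hstack([a,b]),np.hstack([c,d])]))
```

```text
(no output)
```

View pics/m1.png

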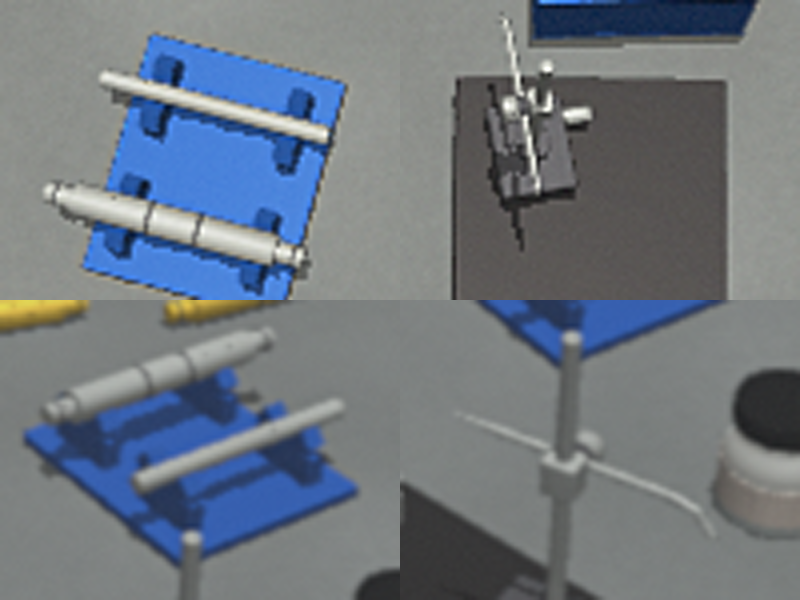

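The crop confirms it: the thick shaft, with two grooves and spigots, is grey in the near carrier station, its middle at about top (233,270.5) and scene (361,216). The needle tip is at scene (338.9,277.9) and top ≈(359.6,182.6).

Run:
```python
from h import *
T=load('top0');S=load('scene0')
print('shaft',tri([(T,(232.9,270.4)),(S,(360.9,215.9))]))
print('needle',tri([(T,(359.6,182.6)),(S,(338.9,277.9))]))
# plate mask in top
im=T['color'].astype(int);g=im.sum(2)/3;sat=im.max(2)-im.min(2)
m=((g<95)&(sat<40)).astype(np.uint8);m[:140]=0;m[270:]=0;m[:,:320]=0;m[:,425:]=0
m=cv2.morphologyEx(m,cv2.MORPH_CLOSE,np.ones((25,25)))
c=max(cv2.findContours(m,0,2)[0],key=cv2.contourArea);r=cv2.minAreaRect(c);b=cv2.boxPoints(r);print('plate',r)
P=np.array([onz(T,p,.04) for p in b]);print(P.round(4),np.linalg.norm(np.diff(P,axis=0),axis=1))
# carrier floor
m=((im[:,:,2]-im[:,:,0]>60)).astype(np.uint8);m[:215]=0;m[300:]=0;m[:,:200]=0;m[:,285:]=0
m=cv2.morphologyEx(m,cv2.MORPH_CLOSE,np.ones((9,9)));c=max(cv2.findContours(m,0,2)[0],key=cv2.contourArea);r=cv2.minAreaRect(c);b=cv2.boxPoints(r);P=np.array([onz(T,p,.01) for p in b]);print('carrier',r,P.round(4),P.mean(0))
# shaft ends (grooves & spigots)
for p in [(202,263.5),(264.8,279.5)]: print('end',onz(T,p,.049))
# loupe: dark mask
m=((g<70)&(sat<40)).astype(np.uint8);m[:220]=0;m[295:]=0;m[:,:445]=0;m[:,495:]=0
c=max(cv2.findContours(m,0,2)[0],key=cv2.contourArea)
q=c[:,0,:].astype(float);(x,y),R=cv2.minEnclosingCircle(np.float32(q[q[:,1]<252]));print('loupe',onz(T,(x,y),.007),R)
h=q[(q[:,1]>262)];print('handle',onz(T,h.mean(0),.007), onz(T,(458,290),.007))
# vblocks
m=((g>110)&(sat<40)).astype(np.uint8);m[:205]=0;m[245:]=0;m[:,:342]=0;m[:,403:]=0
for c in cv2.findContours(m,0,2)[0]:
    if cv2.contourArea(c)>40: r=cv2.minAreaRect(c);print('vb',r,onz(T,r[0],.075))
```

```text
shaft (array([0.44092845, 0.39035782, 0.05890887]), [array([-0.41030873, -0.43322254]), array([-0.60738394,  0.11379158])])
needle (array([0.65775226, 0.02965598, 0.16624078]), [array([0.21121784, 0.20900118]), array([ 0.41216395, -0.06663062])])
plate ((372.9273986816406, 197.96484375), (72.3709487915039, 118.36263275146484), 1.8778773546218872)
[[ 0.4778  0.0995  0.04  ]
 [ 0.833   0.0799  0.04  ]
 [ 0.8209 -0.1347  0.04  ]
 [ 0.4667 -0.1079  0.04  ]] [0.35567943 0.21498913 0.35522513]
carrier ((243.00001525878906, 258.5), (50.79243850708008, 61.795249938964844), 15.422160148620605) [[0.4142 0.4633 0.01  ]
 [0.5902 0.4168 0.01  ]
 [0.5465 0.2719 0.01  ]
 [0.372  0.3206 0.01  ]] [0.48071015 0.3681565  0.01      ]
end [0.46245156 0.47934165 0.049     ]
end [0.41299403 0.30002181 0.049     ]
loupe [ 0.52857414 -0.31191689  0.007     ] 14.368003845214844
handle [nan nan nan] [ 0.37529549 -0.25634234  0.007     ]
vb ((392.5, 223.5), (19.0, 13.0), 90.0) [ 0.56234342 -0.06549802  0.075     ]
vb ((353.5, 223.0), (20.0, 13.0), 90.0) [0.56608343 0.04495616 0.075     ]<stdin>:20: RuntimeWarning: Mean of empty slice.
  ret = um.true_divide(
```

carry_out(steps=[[1,0,0,0,0,0,-0.163],[1,0,0,0,0,0,-0.163],[1,0,0,0,0,0,-0.163],[1,0,0,0,0,0,-0.163],[1,0,0,0,0,0,-0.163],[1,0,0,0,0,0,-0.163],[1,0,0,0,0,0,-0.162],[1,0.033,-0.04,-0.003,0,0,0],[1,0.033,-0.04,-0.003,0,0,0],[1,0.033,-0.04,-0.003,0,0,0],[1,0.033,-0.04,-0.003,0,0,0],[1,0.033,-0.04,-0.003,0,0,0],[1,0.033,-0.04,-0.003,0,0,0],[1,0.033,-0.04,-0.003,0,0,0],[1,0,0,0,0,0,0],[1,0,0,0,0,0,0]], grip_force=60)

```text
clock: 2.15
tcp_pos: [0.471, -0.2424, 0.271]
orientation: [0.0, 1.0, 0.0, -0.0]
wrist_force: [-0.2, 0.0, -1.6]
finger_gap: 0.0854
```

Run:
```python
from h import *
snap('wrist','wl1'); s=env.get_state(); print(s['tcp_pos'],s['orientation'],s['joint_pos'],s['clock'])
```

```text
[ 0.47065569 -0.24291456  0.2710207 ] [ 2.48505840e-05  9.99999918e-01 -2.52437258e-04 -3.16506575e-04] [-6.27863376e-01  2.20006211e-01 -2.76583369e-02  1.32361497e+00
 -4.11943072e-04  9.43437924e-01] 2.2
```

carry_out(steps=[[1,0.014,-0.04,-0.006,0,0,0],[1,0.014,-0.04,-0.006,0,0,0],[1,0.014,-0.04,-0.006,0,0,0],[1,0.014,-0.04,-0.006,0,0,0],[1,0.014,-0.04,-0.006,0,0,0],[1,0,0,0,0,0,0],[1,0,0,0,0,0,0]])

```text
clock: 3.08
tcp_pos: [0.5408, -0.0438, 0.301]
orientation: [0.0, 1.0, -0.001, -0.0]
wrist_force: [-0.2, -1.3, -0.5]
finger_gap: 0.0855
```

Run:
```python
from h import *
snap('wrist','wp1'); s=env.get_state(); print(s['tcp_pos'])
```

```text
[ 0.54066813 -0.04399224  0.3009476 ]
```

carry_out(steps=[[1,-0.015,-0.03,0,0,0,0],[1,-0.015,-0.03,0,0,0,0],[1,0,-0.04,0,0,0,0],[1,0,0,0,0,0,0],[1,0,0,0,0,0,0]])

```text
clock: 3.75
tcp_pos: [0.5111, 0.0562, 0.3011]
orientation: [0.0, 1.0, -0.001, -0.0]
wrist_force: [0.1, 0.5, 0.6]
finger_gap: 0.0851
```

Run:
```python
from h import *
snap('wrist','wp2'); s=env.get_state(); print(s['tcp_pos'])
a=cv2.imread('pics/wp1.png');b=cv2.imread('pics/wp2.png')
cv2.imwrite('pics/m2.png',np.hstack([cv2.resize(a,(400,300)),cv2.resize(b,(400,300))]))
```

```text
[0.5111865  0.05605633 0.30111882]
```

View pics/m2.png

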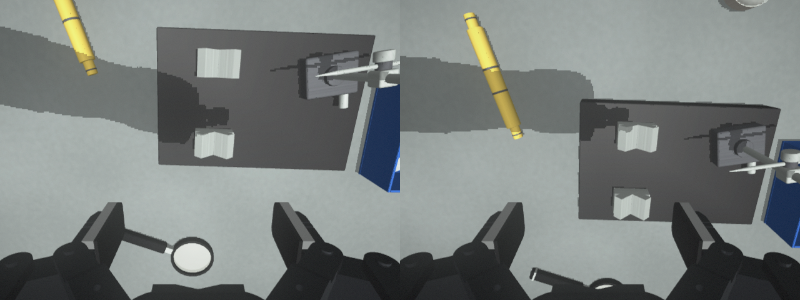

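The left view (wp1) shows both V-blocks at about (350,100) and (342,230) full-scale, with the needle tip at about (504,125). The right view (wp2) shows the tip at about (525,275) and the blocks at (380,220) and (370,325). I'll zoom in for accurate pixels.

Run:
```python
from h import *
a=cv2.imread('pics/wp1.png');b=cv2.imread('pics/wp2.png')
f=lambda im,x,y,w,h:cv2.resize(im[y:y+h,x:x+w],(400,300),interpolation=cv2.INTER_CUBIC)
# both: block crops 200x150 ->x2... 
A=np.hstack([f(a,280,60,200,150*1),f(a,280,150,200,150)])
N=np.hstack([f(a,470,95,80,60),f(b,495,245,80,60)])
cv2.imwrite('pics/m3.png',np.vstack([A,N]))
```

```text
(no output)
```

View pics/m3.png

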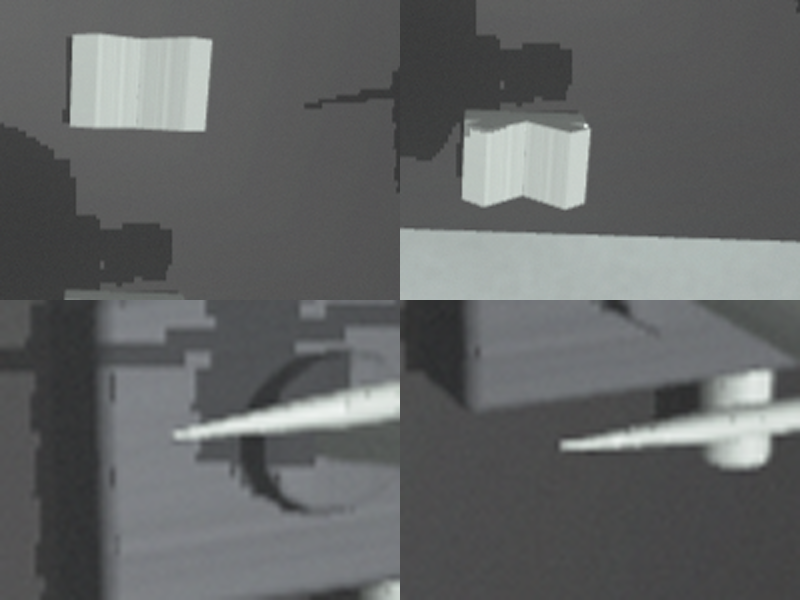

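Run:
```python
from h import *
A=load('wp1');B=load('wp2');S=load('scene0')
print('needle',tri([(A,(504.4,121.8)),(B,(526.6,274.0))]),tri([(A,(504.4,121.8)),(B,(526.6,274.0)),(S,(338.9,277.9))])[0])
L=np.array([onz(A,(280+u/2-.2,60+v/2-.2),.08) for u,v in[(72,35),(211,39),(206,131),(70,126)]])
R=np.array([onz(A,(280+u/2-.2,150+v/2-.2),.08) for u,v in[(66,127),(189,126),(184,205),(63,200)]])
print(L.round(4),R.round(4));l=L.mean(0);r=R.mean(0);n=(l+r)/2;d=l-r;print('nest',n,np.linalg.norm(d),'yaw',np.arctan2(-d[0],d[1]))
for u,v in[(124,196),(126,122)]:print('valley',onz(A,(280+u/2-.2,150+v/2-.2),.062))
# two-view height: V-block outlines in both wrist views
for nm,c,rois in(('A',A,[(300,70,100,65),(300,195,90,70)]),('B',B,[(330,185,110,65),(330,295,110,65)])):
  for x,y,w,h in rois:
    g=c['color'][y:y+h,x:x+w].mean(2);m=(g>140).astype(np.uint8);k=max(cv2.findContours(m,0,2)[0],key=cv2.contourArea);rr=cv2.boundingRect(k);M=cv2.moments(k);print(nm,rr[0]+x,rr[1]+y,rr[2:],M['m10']/M['m00']+x,M['m01']/M['m00']+y)
# loupe in wl1
C=load('wl1');im=C['color'];cv2.imwrite('pics/wl1g.png',im[:,:,::-1])
```

```text
needle (array([0.65580021, 0.03035007, 0.16271561]), [array([-0.15897303,  0.03857922]), array([ 0.14445011, -0.01304673])]) [0.65534047 0.0307717  0.16398831]
[[0.5407 0.0616 0.08  ]
 [0.5948 0.0601 0.08  ]
 [0.5946 0.0257 0.08  ]
 [0.5399 0.0277 0.08  ]] [[ 0.538  -0.0468  0.08  ]
 [ 0.5908 -0.0464  0.08  ]
 [ 0.5901 -0.0823  0.08  ]
 [ 0.5365 -0.0799  0.08  ]]
nest [ 0.56567965 -0.01001489  0.08      ] 0.10768501192171215 yaw -0.033890018330749415
valley [ 0.56460102 -0.08402681  0.062     ]
valley [ 0.5648707  -0.04885345  0.062     ]
A 315 77 (71, 49) 349.5275432900433 100.81704545454545
A 311 211 (64, 44) 342.6215655780197 232.1968451455232
B 348 200 (66, 44) 381.3470766894457 222.09863325740318
B 342 310 (59, 43) 370.4099541584807 331.35494433529794
```

View pics/wl1.png

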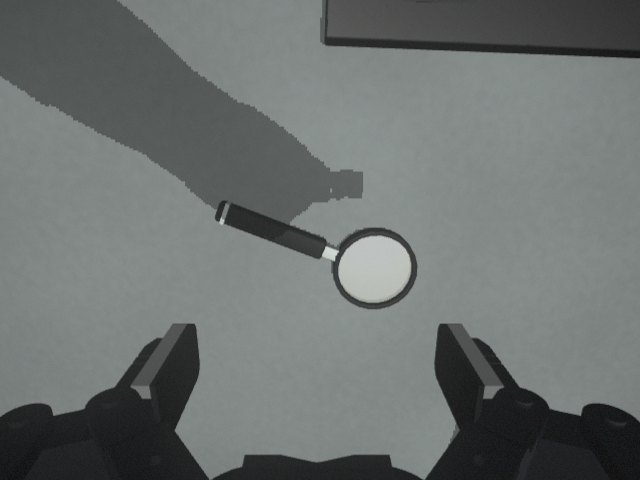

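Wrist view: the magnifier's ring is centred at about (374,268), its handle runs from (222,213) to (325,248), and both handle sides are free.

carry_out(steps=[[1,-0.012,-0.045,0,0,0,0],[1,-0.012,-0.045,0,0,0,0],[1,-0.012,-0.045,0,0,0,0],[1,-0.012,-0.045,0,0,0,0],[1,-0.012,-0.045,0,0,0,0],[1,-0.012,-0.045,0,0,0,0],[1,0,0,0,0,0,0],[1,0,0,0,0,0,0]])

```text
clock: 4.8
tcp_pos: [0.4397, 0.3265, 0.301]
orientation: [0.0, 1.0, -0.001, -0.0]
wrist_force: [-0.2, 0.7, -0.1]
finger_gap: 0.0851
```

Run:
```python
from h import *
snap('wrist','wc1'); s=env.get_state(); print(s['tcp_pos'])
```

```text
[0.43981166 0.32612897 0.3010985 ]
```

carry_out(steps=[[1,0,-0.03,0,0,0,0.09],[1,0,-0.03,0,0,0,0.09],[1,0,-0.03,0,0,0,0.09],[1,0,0,0,0,0,0],[1,0,0,0,0,0,0]])

```text
clock: 5.48
tcp_pos: [0.4477, 0.4154, 0.3011]
orientation: [0.0, 0.991, -0.135, -0.0]
wrist_force: [-0.7, 0.2, 0.0]
finger_gap: 0.0854
```

Run:
```python
from h import *
snap('wrist','wc2'); s=env.get_state(); print(s['tcp_pos'],s['orientation'],s['joint_pos'])
a=cv2.imread('pics/wc1.png');b=cv2.imread('pics/wc2.png')
cv2.imwrite('pics/m4.png',np.hstack([cv2.resize(a,(400,300)),cv2.resize(b,(400,300))]))
A=load('wp1');B=load('wp2');C=load('wl1');S=load('scene0');T=load('top0')
for c,roi,nm in((C,(320,215,115,105),'wl1'),(A,(265,370,90,75),'wp1'),(S,(135,380,55,50),'scene')):
    x,y,w,h=roi;g=c['color'][y:y+h,x:x+w].astype(int)
    m=(g.min(2)>(175 if nm!='scene' else 175)).astype(np.uint8);k=max(cv2.findContours(m,0,1)[0],key=cv2.contourArea);e=cv2.fitEllipse(k);print(nm,(e[0][0]+x,e[0][1]+y),e[1],onz(c,(e[0][0]+x,e[0][1]+y),.007))
g=C['color'][190:265,205:326].mean(2);m=(g<50).astype(np.uint8);k=max(cv2.findContours(m,0,1)[0],key=cv2.contourArea);r=cv2.minAreaRect(k);b=cv2.boxPoints(r)+[205,190];print('handle',[onz(C,p,.014).round(4).tolist() for p in b], onz(C,np.add(r[0],[205,190]),.014))
print('vb',tri([(A,(349.5,100.8)),(B,(381.3,222.1))]),tri([(A,(342.6,232.2)),(B,(370.4,331.4))]))
```

```text
[0.44761909 0.41539797 0.3013067 ] [ 3.30583596e-04  9.90826204e-01 -1.35141854e-01 -6.37599936e-05] [ 6.16882563e-01  3.80325913e-01  2.65598739e-01  1.45661410e+00
 -3.95518036e-04  2.45879227e+00]
wl1 (373.9624671936035, 267.45226669311523) (60.89143753051758, 70.71756744384766) [ 0.52929929 -0.31162684  0.007     ]
wp1 (307.09239196777344, 411.6293487548828) (45.07701873779297, 58.23324203491211) [ 0.52921937 -0.31465002  0.007     ]
scene (157.01365089416504, 384.03145360946655) (1.7891499996185303, 4.421009063720703) [ 0.4770879  -0.29147705  0.007     ]
handle [[0.3826, -0.2631, 0.014], [0.391, -0.2442, 0.014], [0.4805, -0.28, 0.014], [0.4733, -0.3, 0.014]] [ 0.43125591 -0.27147267  0.014     ]
vb (array([0.56781184, 0.04449556, 0.07743077]), [array([ 0.35059841, -0.11217474]), array([-0.32427273,  0.08638037])]) (array([ 0.56408035, -0.06626591,  0.07157514]), [array([-0.41020324,  0.11606991]), array([ 0.37987718, -0.10047306])])
```

View pics/m4.png

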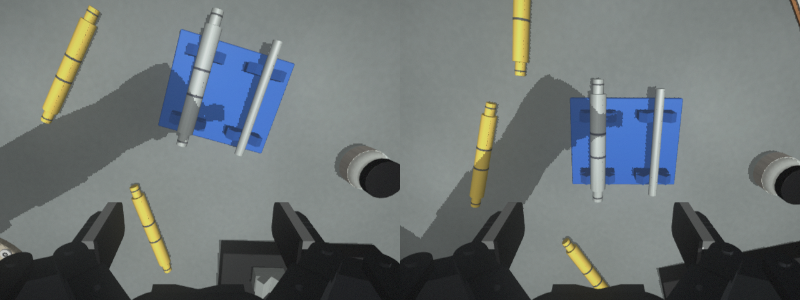

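Both views show the grey thick shaft in the left/near station (wc1 grooves at about (326,112) and (314,154); wc2 grooves at about (315,213) and (317,253)), with the thin one beside it. I'll refine the groove pixels.

Run:
```python
from h import *
a=load('wc1');b=load('wc2')
def prof(c,p,q,off):
    # intensity along the axis p->q, averaged across a few px
    p,q=np.float32(p),np.float32(q);d=(q-p)/np.linalg.norm(q-p);n=np.array([-d[1],d[0]]);L=int(np.linalg.norm(q-p)*4)
    s=p[None]+d[None]*np.arange(L)[:,None]/4
    im=c['color'].astype(np.float32)
    # edges across: blue sat boundaries
    acc=np.mean([cv2.remap(im.mean(2),*[np.float32((s+n*k)[:,i:i+1]) for i in(0,1)],1) for k in off],0)[:,0]
    base=cv2.blur(acc[:,None],(1,41))[:,0];r=acc/base
    i=[j for j in range(10,L-10) if r[j]==r[j-10:j+11].min() and r[j]<.9]
    out=[]
    for j in i:
        # width section at groove vicinity: find edges by blue saturation
        row=[]
        for k in np.arange(-20,20,.25):
            w=s[j]+n*k; v=cv2.getRectSubPix(im,(1,1),(float(w[0]),float(w[1])))[0,0]; row.append(v[2]-v[0]<40)
        ks=np.arange(-20,20,.25)[np.array(row)];ks=ks[np.abs(ks)<16]
        c0=(ks.min()+ks.max())/2; out.append((s[j]+n*c0,round(float(r[j]),2),ks.min(),ks.max()))
    return out
G={}
for nm,c,p,q in(('wc1',a,(332,95),(306,180)),('wc2',b,(316,190),(317.5,280))):
    G[nm]=prof(c,p,q,(-3,-1,1,3))
    for o in G[nm]:print(nm,o,onz(c,o[0],.049))
f=lambda im,x,y,w,h:cv2.resize(im[y:y+h,x:x+w,::-1],(400,600),interpolation=cv2.INTER_CUBIC)
cv2.imwrite('pics/m5.png',np.hstack([f(a['color'],250,70,120,180),f(b['color'],255,140,120,180)]))
```

```text
wc1 (array([323.43440432, 111.46461837]), 0.64, np.float64(-9.0), np.float64(15.75)) [0.44624503 0.40641996 0.049     ]
wc1 (array([311.06906457, 153.17179751]), 0.65, np.float64(-9.75), np.float64(15.75)) [0.4353447  0.37096865 0.049     ]
wc2 (array([316.04166086, 215.00277865]), 0.61, np.float64(-12.0), np.float64(12.75)) [0.44435368 0.40370271 0.049     ]
wc2 (array([316.1624774 , 252.25593981]), 0.62, np.float64(-11.25), np.float64(13.0)) [0.4345752  0.36806645 0.049     ]
```

View pics/m5.png

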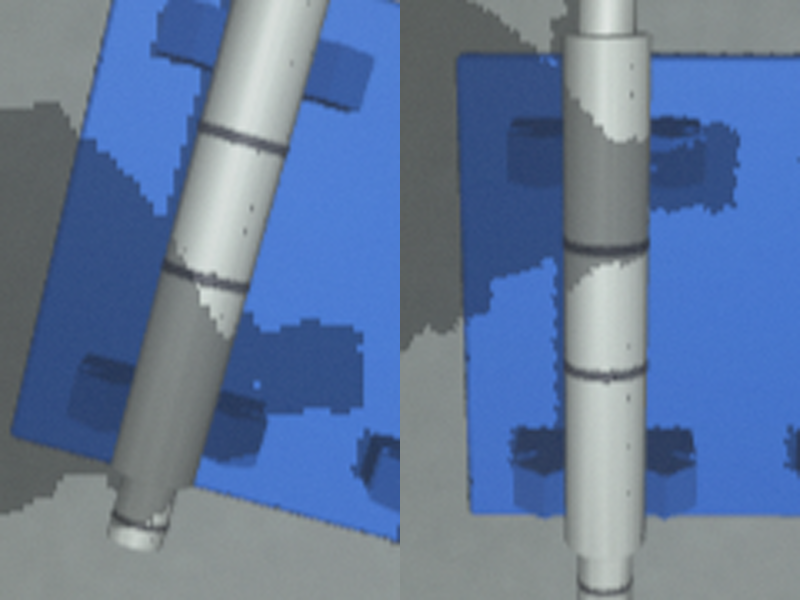

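Run:
```python
from h import *
a=load('wc1');b=load('wc2')
g1=tri([(a,(322.9,111.6)),(b,(316.4,213.8))]);g2=tri([(a,(311.4,152.5)),(b,(316.6,251.6))]);print(g1,g2)
m=(g1[0]+g2[0])/2;d=g1[0]-g2[0];print(m,np.linalg.norm(d),'yaw',np.arctan2(-d[0],d[1]))
for z in(.049,.061):
  for c,p,q in((a,(322.9,111.6),(311.4,152.5)),(b,(316.4,213.8),(316.6,251.6))): u,v=onz(c,p,z),onz(c,q,z);print(z,(u+v)/2,np.linalg.norm(u-v),np.arctan2(-(u-v)[0],(u-v)[1]))
s=env.get_state();print(s['tcp_pos'])
```

```text
(array([0.4455685 , 0.40636206, 0.05611861]), [array([-0.13214724, -0.04773015]), array([0.12930874, 0.00806582])]) (array([0.43602354, 0.37259973, 0.06085004]), [array([0.26422398, 0.09049414]), array([-0.25737579, -0.01430972])])
[0.44079602 0.38948089 0.05848432] 0.035403217616282526 yaw -0.2755202269493019
0.049 [0.44071265 0.3889328  0.049     ] 0.036200345175261564 -0.2838632386338486
0.049 [0.44007416 0.38666357 0.049     ] 0.037441551425570437 -0.2655357419045703
0.061 [0.44070455 0.38951213 0.061     ] 0.035045166744859094 -0.28386323863385027
0.061 [0.44102152 0.39005988 0.061     ] 0.036247240806166627 -0.2655357419045691
[0.44761909 0.41539797 0.3013067 ]
```

The grooves triangulate to 35.4 mm apart (36 given). Their tops are at about 0.0585 m, so the axis is at about 0.047 (text 0.049). The middle is (0.4407, 0.3895), yaw -0.27, reach 0.588 m: consistent. Approaching.

carry_out(steps=[[1,0,0.0134,0.04,0,0,0],[1,0,0.0134,0.05,0,0,0],[1,0,0,0.05,0,0,0],[1,0,0,0.04,0,0,0],[1,0,0,0.02,0,0,0],[1,0,0,0,0,0,0],[1,0,0,0,0,0,0],[1,0,0,0,0,0,0]])

```text
clock: 6.52
tcp_pos: [0.4411, 0.3914, 0.1029]
orientation: [-0.001, 0.991, -0.135, 0.001]
wrist_force: [-0.1, -0.1, -0.3]
finger_gap: 0.0853
```

```bash
cat > st.py <<'E'
from h import *
import sys
s=env.get_state();q=s['orientation'];th=2*np.arctan2(q[2],q[1]);p=s['tcp_pos']
print(p.round(4),'th',round(th,4),'F',s['wrist_force'].round(1),'gap',round(s['finger_gap'],4),'t',s['clock'],s['joint_pos'].round(2))
if len(sys.argv)>3:
    d=np.array(list(map(float,sys.argv[1:4])))-p;c,n=np.cos(th),np.sin(th);print('tool shift',round(d[0]*c+d[1]*n,4),round(d[0]*n-d[1]*c,4),round(-d[2],4))
E
python3 st.py .4407 .3893 .049
```

```text
[0.4411 0.3914 0.1029] th -0.2702 F [-0.1 -0.1 -0.3] gap 0.0853 t 6.525 [ 0.59  0.42 -0.17  0.98 -0.    2.43]
tool shift 0.0002 0.0021 0.0539
```

carry_out(steps=[[1,0,0.002,0.02,0,0,0],[1,0,0,0.02,0,0,0],[1,0,0,0.013,0,0,0],[1,0,0,0,0,0,0],[-1,0,0,0,0,0,0],[-1,0,0,0,0,0,0],[-1,0,0,0,0,0,0],[-1,0,0,0,0,0,0],[-1,0,0,0,0,0,0],[-1,0,0,0,0,0,0],[-1,0,0,0,0,0,0],[-1,0,0,0,0,0,0]], grip_force=60)

```text
clock: 8.02
tcp_pos: [0.4401, 0.3893, 0.0489]
orientation: [-0.0, 0.991, -0.135, 0.001]
wrist_force: [0.5, -0.6, 5.2]
finger_gap: 0.0226
```

carry_out(steps=[[-1,0,0,-0.015,0,0,0],[-1,0,0,-0.03,0,0,0],[-1,0,0,-0.03,0,0,0],[-1,0,0,-0.03,0,0,0],[-1,0,0,-0.015,0,0,0],[-1,0,0,0,0,0,-0.08],[-1,0,0,0,0,0,-0.08],[-1,0,0,0,0,0,-0.08],[-1,0,0,0,0,0,0],[-1,0,0,0,0,0,0]])

```text
clock: 9.28
tcp_pos: [0.439, 0.3889, 0.1675]
orientation: [0.0, 1.0, -0.016, -0.001]
wrist_force: [-0.6, 0.8, -5.9]
finger_gap: 0.0219
```

```bash
python3 st.py .5655 -.0105 .16; python3 -c "
from h import *
snap('wrist','wh1')"
```

```text
[0.439  0.3889 0.1675] th -0.0312 F [-0.6  0.8 -5.9] gap 0.0219 t 9.275 [ 0.59  0.37 -0.08  1.13  0.    2.19]
tool shift 0.1389 0.3952 0.0075
```

View pics/wh1.png

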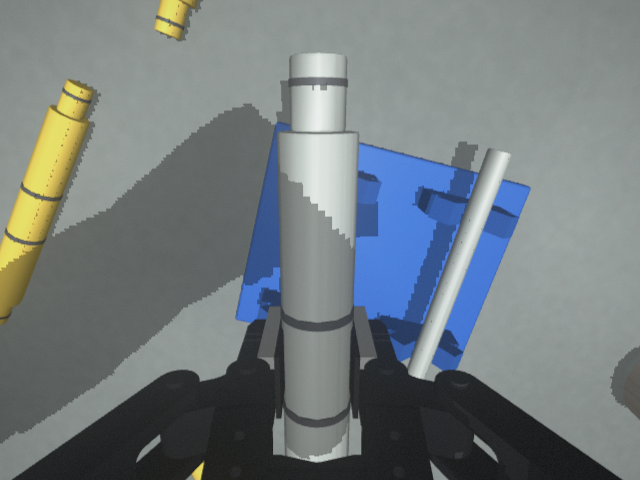

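The shaft is held, with the thin shaft undisturbed. Grooves are at about (318,323) and (314,420), the spigot end at (318,55). Next I check where the middle lies relative to the TCP.

Run:
```python
from h import *
c=load('wh1');p=np.array([.439,.3889,.1675])
for px in[(318,325),(318,421)]: print((onz(c,px,.1795)-p).round(4))
for px in[(318,132)]: print('shoulder',(onz(c,px,.1795)-p).round(4))
for px in[(318,53)]: print('end',(onz(c,px,.1755)-p).round(4))
for y in(.018,-.018,.075,.095): print(y,proj(c,p+[-y*-.03,y,.012]))
```

```text
[0.0017 0.0183 0.012 ]
[ 0.0006 -0.0175  0.012 ]
shoulder [0.0034 0.0752 0.012 ]
end [0.004  0.0946 0.008 ]
0.018 [314.34936771 326.11474609]
-0.018 [314.63223152 422.25929224]
0.075 [313.78139228 133.06163703]
0.095 [313.53514443  49.36274578]
```

carry_out(steps=[[-1,0.007,0.02,0,0,0,0],[-1,0.0139,0.0395,0,0,0,0],[-1,0.0139,0.0395,0,0,0,0],[-1,0.0139,0.0395,0,0,0,0],[-1,0.0139,0.0395,0,0,0,0],[-1,0.0139,0.0395,0,0,0,0],[-1,0.0139,0.0395,0,0,0,0],[-1,0.0139,0.0395,0,0,0,0],[-1,0.0139,0.0395,0,0,0,0],[-1,0.0139,0.0395,0,0,0,0],[-1,0.007,0.02,0,0,0,0],[-1,0,0,0,0,0,0],[-1,0,0,0,0,0,0],[-1,0,0,0,0,0,0]])

```text
clock: 11.08
tcp_pos: [0.5662, -0.0093, 0.1683]
orientation: [-0.0, 1.0, -0.014, -0.0]
wrist_force: [-0.5, -0.3, -6.2]
finger_gap: 0.022
```

```bash
python3 st.py .5655 -.0105 .081
```

```text
[ 0.5662 -0.0093  0.1683] th -0.0287 F [-0.5 -0.3 -6.2] gap 0.022 t 11.075 [-0.16  0.33 -0.13  1.11  0.    1.44]
tool shift -0.0007 0.0012 0.0873
```

carry_out(steps=[[-1,-0.0007,0.001,0.02,0,0,0],[-1,0,0,0.03,0,0,0],[-1,0,0,0.02,0,0,0],[-1,0,0,0.01,0,0,0],[-1,0,0,0.005,0,0,0],[-1,0,0,0,0,0,0],[-1,0,0,0,0,0,0],[-1,0,0,0,0,0,0]])

```text
clock: 12.08
tcp_pos: [0.5665, -0.0115, 0.084]
orientation: [0.0, 1.0, -0.015, 0.001]
wrist_force: [0.6, -0.1, -6.3]
finger_gap: 0.022
```

```bash
python3 st.py .5655 -.0105 .079
```

```text
[ 0.5665 -0.0115  0.084 ] th -0.0301 F [ 0.6 -0.1 -6.3] gap 0.022 t 12.075 [-0.16  0.4  -0.26  0.91 -0.    1.44]
tool shift -0.001 -0.001 0.005
```

carry_out(steps=[[-1,-0.0005,0,0.002,0,0,0],[-1,0,0,0.002,0,0,0],[-1,0,0,0,0,0,0],[-1,0,0,0,0,0,0]])

```text
clock: 12.58
tcp_pos: [0.5654, -0.0114, 0.0792]
orientation: [0.0, 1.0, -0.015, -0.0]
wrist_force: [0.5, -0.2, -6.4]
finger_gap: 0.0223
```

```bash
python3 st.py .5655 -.0105 .079
```

```text
[ 0.5654 -0.0114  0.0792] th -0.03 F [ 0.5 -0.2 -6.4] gap 0.0223 t 12.575 [-0.16  0.4  -0.26  0.91 -0.    1.44]
tool shift 0.0 -0.0009 0.0002
```

carry_out(steps=[[-1,0,0,0.001,0,0,0],[-1,0,0,0,0,0,0],[-1,0,0,0,0,0,0]])

```text
clock: 12.95
tcp_pos: [0.5656, -0.0113, 0.079]
orientation: [0.0, 1.0, -0.015, 0.0]
wrist_force: [-3.3, 0.5, 3.0]
finger_gap: 0.0222
```

carry_out(steps=[[-1,0,0,0.001,0,0,0],[-1,0,0,0,0,0,0],[-1,0,0,0,0,0,0]])

```text
clock: 13.32
tcp_pos: [0.5656, -0.0114, 0.0789]
orientation: [0.0, 1.0, -0.015, 0.001]
wrist_force: [-5.6, 0.8, 10.6]
finger_gap: 0.022
```

Contact at z = 0.079. Releasing, then retreating straight up.

carry_out(steps=[[0,0,0,0,0,0,0],[0,0,0,0,0,0,0],[1,0,0,0,0,0,0],[1,0,0,0,0,0,0],[1,0,0,0,0,0,0],[1,0,0,-0.02,0,0,0],[1,0,0,-0.04,0,0,0],[1,0,0,-0.05,0,0,0],[1,-0.015,0.02,-0.05,0,0,0],[1,-0.015,0.02,-0.04,0,0,0],[1,0,0,0,0,0,0],[1,0,0,0,0,0,0]])

```text
clock: 14.82
tcp_pos: [0.5342, -0.0504, 0.2769]
orientation: [-0.0, 1.0, -0.015, -0.0]
wrist_force: [0.3, 0.5, -0.5]
finger_gap: 0.0853
```

```bash
python3 - <<'E'
from h import *
snap('wrist','ws1');snap('top','ws1t');snap('scene','ws1s')
a=cv2.imread('pics/ws1.png');b=cv2.imread('pics/ws1s.png');
cv2.imwrite('pics/m6.png',np.hstack([cv2.resize(a,(400,300)),cv2.resize(b[200:380,200:440],(400,300))]))
E
python3 st.py
```

```text
[ 0.5338 -0.0499  0.2757] th -0.0295 F [0.2 0.4 0.1] gap 0.0854 t 14.975 [-0.24  0.23  0.    1.34  0.    1.36]
```

View pics/m6.png

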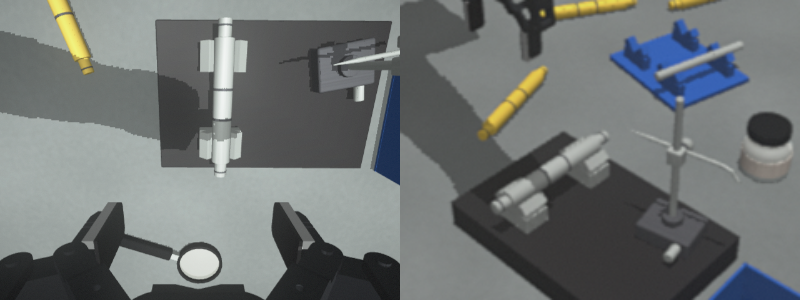

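The shaft lies in both V-blocks (grooves at about (356,147) and (355,194) full-scale in the wrist view). The gauge, thin shaft and tin look untouched.

carry_out(steps=[[1,-0.0153,0.0465,0,0,0,0],[1,-0.0153,0.0465,0,0,0,0],[1,-0.0153,0.0465,0,0,0,0],[1,-0.0153,0.0465,0,0,0,0],[1,-0.0153,0.0465,0,0,0,0],[1,0,0,0,0,0,-0.1734],[1,0,0,0,0,0,-0.1734],[1,0,0,0,0,0,-0.1734],[1,0,0,0,0,0,-0.1734],[1,0,0,0,0,0,-0.1734],[1,0,0,0,0,0,-0.1734],[1,0,0,0,0,0,-0.1734],[1,0,0,0,0,0,0],[1,0,0,0,0,0,0],[1,0,0,0,0,0,0]])

```text
clock: 16.85
tcp_pos: [0.4508, -0.2804, 0.277]
orientation: [-0.0, 0.83, 0.557, -0.0]
wrist_force: [0.5, 0.1, 0.0]
finger_gap: 0.0853
```

```bash
python3 - <<'E'
from h import *
c=load('ws1');a=c['color'].astype(np.float32).mean(2)
# groove rows along shaft axis
cols=np.arange(352,360);p=a[110:240][:,cols].mean(1);b=cv2.blur(p[:,None],(1,15))[:,0];r=p/b
i=np.argsort(r)[:6]+110;print('groove rows',sorted(i),r.min())
for v in(147,194):
  row=c['color'][v+8].astype(int).mean(1);e=np.where(row>110)[0];e=e[(e>320)&(e<400)];print(v,e.min(),e.max())
C=load('wl1');A=load('wp1');print('lens',tri([(C,(373.96,267.45)),(A,(307.09,411.63))]))
W=snap('wrist','wl2')
g=W['color'].mean(2);m=(g>165).astype(np.uint8)
for k in cv2.findContours(m,0,1)[0]:
  if cv2.contourArea(k)>600:
    e=cv2.fitEllipse(k);print('white',e,onz(W,e[0],.007))
cv2.imwrite('pics/wl2s.png',W['color'][:,:,::-1])
E
python3 st.py .4503 -.28 .021
```

```text
groove rows [np.int64(142), np.int64(143), np.int64(144), np.int64(191), np.int64(192), np.int64(193)] 0.5128266
147 342 371
194 341 368
lens (array([ 0.52893937, -0.30971623,  0.01252978]), [array([0.45718992, 0.21275718]), array([-0.36513705, -0.19450803])])
white ((315.6684875488281, 278.4948425292969), (61.559959411621094, 69.37712097167969), 91.22612762451172) [ 0.52921864 -0.31252825  0.007     ]
white ((616.722900390625, 246.9200439453125), (15.728161811828613, 62.06163787841797), 71.47611236572266) [ 0.61212892 -0.01886944  0.007     ]
[ 0.4509 -0.2804  0.2771] th 1.1827 F [-0.   0.5 -0.5] gap 0.0855 t 16.9 [-0.71  0.22 -0.01  1.34 -0.   -0.32]
tool shift 0.0002 -0.0007 0.2561
```

View pics/wl2s.png

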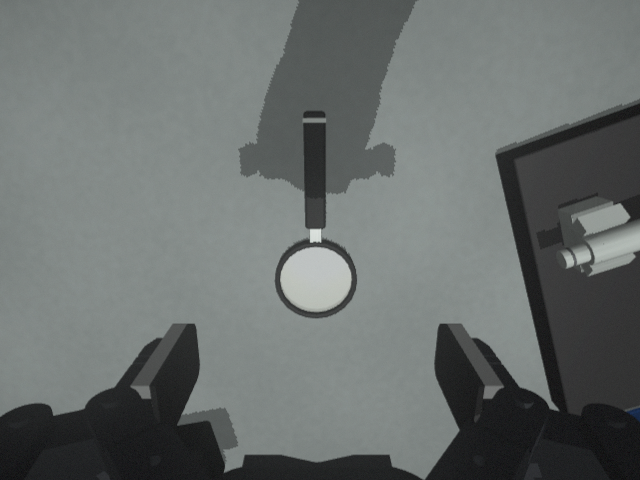

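The magnifier lies squarely under the gripper: lens (316,278), handle from (314,115) to (316,228), aligned with the tool. The lens triangulates to z≈0.0125 (text 0.007), fine within calibration. Descending.

carry_out(steps=[[1,0,0,0.03,0,0,0],[1,0,0,0.05,0,0,0],[1,0,0,0.05,0,0,0],[1,0,0,0.05,0,0,0],[1,0,0,0.04,0,0,0],[1,0,0,0.02,0,0,0],[1,0,0,0,0,0,0],[1,0,0,0,0,0,0],[1,0,0,0,0,0,0]])

```text
clock: 18.02
tcp_pos: [0.4517, -0.2813, 0.0387]
orientation: [0.001, 0.83, 0.558, 0.0]
wrist_force: [0.1, 0.2, -0.2]
finger_gap: 0.0856
```

```bash
python3 st.py .4505 -.2803 .021
```

```text
[ 0.4517 -0.2813  0.0387] th 1.1836 F [ 0.1  0.2 -0.2] gap 0.0856 t 18.025 [-0.71  0.39 -0.4   0.78 -0.   -0.32]
tool shift 0.0005 -0.0015 0.0177
```

carry_out(steps=[[1,0,0,0.01,0,0,0],[1,0,0,0.0065,0,0,0],[1,0,0,0,0,0,0],[-1,0,0,0,0,0,0],[-1,0,0,0,0,0,0],[-1,0,0,0,0,0,0],[-1,0,0,0,0,0,0],[-1,0,0,0,0,0,0],[-1,0,0,0,0,0,0],[-1,0,0,0,0,0,0],[-1,0,0,0,0,0,0]], grip_force=80)

```text
clock: 19.4
tcp_pos: [0.451, -0.2807, 0.0213]
orientation: [0.0, 0.83, 0.558, 0.0]
wrist_force: [0.2, 0.1, 5.4]
finger_gap: 0.0175
```

```bash
python3 st.py
```

```text
[ 0.451  -0.2807  0.0213] th 1.1837 F [0.2 0.1 5.4] gap 0.0175 t 19.4 [-0.71  0.41 -0.42  0.74 -0.   -0.32]
```

carry_out(steps=[[-1,0,0,-0.005,0,0,0],[-1,0,0,-0.015,0,0,0],[-1,0,0,-0.03,0,0,0],[-1,0,0,-0.04,0,0,0],[-1,0,0,-0.04,0,0,0],[-1,0,0,-0.03,0,0,0],[-1,0,0,0,0,0,-0.129],[-1,0,0,0,0,0,-0.129],[-1,0,0,0,0,0,-0.129],[-1,0,0,0,0,0,0],[-1,0,0,0,0,0,0],[-1,0,0,0,0,0,0]])

```text
clock: 20.9
tcp_pos: [0.4508, -0.2805, 0.1809]
orientation: [0.0, 0.708, 0.707, -0.0]
wrist_force: [0.1, 0.6, -1.2]
finger_gap: 0.0179
```

```bash
python3 - <<'E'
from h import *
W=snap('wrist','wl3');snap('scene','ws3')
s=env.get_state();p=s['tcp_pos'];g=W['color'].mean(2)
a=cv2.imread('pics/wl3.png');b=cv2.imread('pics/ws3.png')
cv2.imwrite('pics/m7.png',np.hstack([cv2.resize(a,(400,300)),cv2.resize(b[200:440,60:380],(400,300))]))
# predicted lens centre, level
L=p+[.085,0,-.014];print('pred lens',L,proj(W,L),proj(load('ws3'),L))
# seated shaft middle from ws1
c=load('ws1');print('shaft mid',(onz(c,(356.3,143.2),.091)+onz(c,(355,192.2),.091))/2, onz(c,(356.3,143.2),.091)-onz(c,(355,192.2),.091))
E
python3 st.py
```

```text
pred lens [ 0.53580536 -0.28048234  0.16682344] [315.15850827 501.27326311] [165.1213415  334.05968642]
shaft mid [ 0.56513339 -0.01118665  0.091     ] [0.00098802 0.03617553 0.        ]
[ 0.4508 -0.2805  0.1808] th 1.5701 F [ 0.3 -0.3 -0.8] gap 0.0178 t 21.0 [-0.71  0.26 -0.2   1.11 -0.   -0.71]
```

View pics/m7.png

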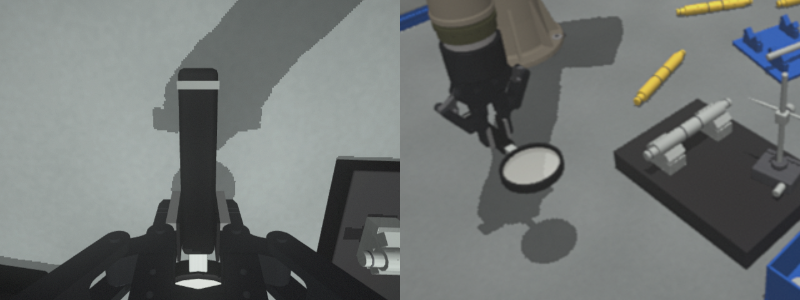

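The magnifier is held level. Its lens in the scene is at about (165.6,332.8) against a predicted (165.1,334.1), so it did not slip. Moving over the shaft.

carry_out(steps=[[-1,0.01,0.001,0,0,0,0],[-1,0.025,0.003,0,0,0,0],[-1,0.035,0.004,0.001,0,0,0],[-1,0.035,0.004,0.001,0,0,0],[-1,0.035,0.004,0.001,0,0,0],[-1,0.035,0.004,0,0,0,0],[-1,0.035,0.004,0,0,0,0],[-1,0.03,0.003,0,0,0,0],[-1,0.02,0.001,0,0,0,0],[-1,0.01,0.001,0,0,0,0],[-1,0,0,0,0,0,0],[-1,0,0,0,0,0,0],[-1,0,0,0,0,0,0],[-1,0,0,0,0,0,0]])

```text
clock: 22.75
tcp_pos: [0.4798, -0.0111, 0.1777]
orientation: [0.0, 0.707, 0.707, -0.0]
wrist_force: [1.0, 1.1, -0.8]
finger_gap: 0.0176
```

```bash
python3 st.py .480 -.011 .178
python3 - <<'E'
from h import *
T=snap('top','ft');S=snap('scene','fs');p=env.get_state()['tcp_pos'];L=p+[.085,0,-.014]
print('pred',L,proj(T,L),proj(S,L))
f=lambda c,L:cv2.resize(c['color'][int(proj(c,L)[1])-50:int(proj(c,L)[1])+70,int(proj(c,L)[0])-60:int(proj(c,L)[0])+100,::-1],(400,300),interpolation=cv2.INTER_CUBIC)
cv2.imwrite('pics/m8.png',np.hstack([f(T,L),f(S,L)]))
N=np.array([.6555,.0305,.163]);print('needle px scene',proj(S,N),[int(v) for v in proj(T,L)],[int(v) for v in proj(S,L)])
# predicted level ring in scene
P=np.float32([proj(S,L+.042*np.array([np.cos(t),np.sin(t),0])) for t in np.linspace(0,6.28,60)]);print('pred ring ellipse',cv2.fitEllipse(P))
E
```

```text
[ 0.4798 -0.0111  0.1777] th 1.5698 F [ 1.   1.1 -0.8] gap 0.0176 t 22.75 [-0.19  0.17 -0.33  1.08 -0.   -0.19]
tool shift 0.0001 0.0002 -0.0003
pred [ 0.56484046 -0.01088008  0.1637555 ] [375.93985586 216.41447947] [289.85523548 269.35132082]
needle px scene [338.64677072 278.49183125] [375, 216] [289, 269]
pred ring ellipse ((289.83282470703125, 269.81060791015625), (25.454776763916016, 42.537811279296875), 87.2937240600586)
```

The picture limit is reached, so I check numerically by differencing against the earlier images without the lens.

Run:
```python
from h import *
S=load('ws1s');R=snap('scene','fs2');T0=load('ws1t');T=snap('top','ft2');W0=load('ws3')
L=np.array([.5648,-.011,.1638]);obs=[]
for nm,c in(('scene',R),('top',T),('scene_prev',W0)):
    Lc=L if nm!='scene_prev' else np.array([.5358,-.2805,.1668])
    u,v=proj(c,Lc).astype(int);k=30
    g=c['color'][v-k:v+k,u-k:u+k].astype(int)
    m=(g.min(2)>150).astype(np.uint8);m=cv2.morphologyEx(m,cv2.MORPH_CLOSE,np.ones((3,3)))
    cs=sorted(cv2.findContours(m,0,1)[0],key=cv2.contourArea)[-2:]
    for q in cs:
        if len(q)>5:e=cv2.fitEllipse(cv2.convexHull(q));print(nm,np.add(e[0],(u-k,v-k)).round(1),np.round(e[1:2],1),round(e[2]),'pred',proj(c,Lc).round(1))
    P=np.float32([proj(c,Lc+.036*np.array([np.cos(t),np.sin(t),0])) for t in np.linspace(0,6.28,60)]);e=cv2.fitEllipse(P);print('  level model',np.round(e[0],1),np.round(e[1],1),round(e[2]))
s=env.get_state();print(np.abs(s['qvel']).max(),s['finger_gap'],s['tcp_pos'],s['clock'])
```

```text
scene [312.4 286. ] [[ 9.3 15. ]] 61 pred [289.8 269.4]
scene [289.8 268.2] [[17.8 34.8]] 87 pred [289.8 269.4]
  level model [289.8 269.7] [21.8 36.5] 87
top [352.8 222.6] [[15.8 23.1]] 4 pred [376.  216.4]
top [389.9 218.8] [[41.6 62.4]] 3 pred [376.  216.4]
  level model [376.  216.5] [26.3 27. ] 106
scene_prev [148.5 318. ] [[3.9 7.4]] 77 pred [165.1 334.1]
scene_prev [164.9 333. ] [[24.7 43.9]] 74 pred [165.1 334.1]
  level model [164.9 334.6] [28.9 45.5] 73
0.002689076606452313 0.017639414943494806 [ 0.47982544 -0.01073498  0.17776044] 22.95
```

Run:
```python
from h import *
c=load('wl3');p=np.array([.4508,-.2805,.1808])
for tilt in(-.1,0,.1):
    print(tilt,[proj(c,p+[-.08,y,-.007+.08*tilt]).round(1).tolist() for y in(.01,-.01)])
g=c['color'].mean(2)
for r in range(108,136,4):
    d=np.where(g[r,250:380]<75)[0]+250; print(r,(d.min(),d.max()) if len(d) else None)
```

```text
-0.1 [[345.3, 108.4], [283.0, 108.4]]
0 [[347.1, 108.2], [280.9, 108.2]]
0.1 [[349.1, 108.0], [278.6, 108.1]]
108 None
112 (np.int64(287), np.int64(346))
116 (np.int64(286), np.int64(347))
120 (np.int64(285), np.int64(348))
124 (np.int64(285), np.int64(348))
128 (np.int64(285), np.int64(348))
132 None
```

Run:
```python
from h import *
def lens(c,L,nm):
    u,v=proj(c,L).astype(int);k=34;g=c['color'][v-k:v+k,u-k:u+k].astype(int)
    P=lambda r,z:np.float32([proj(c,L+[r*np.cos(t),r*np.sin(t),z]) for t in np.linspace(0,6.28,90)])
    m=(g.min(2)>150).astype(np.uint8);q=max(cv2.findContours(m,0,1)[0],key=cv2.contourArea);e=cv2.fitEllipse(cv2.convexHull(q));M=cv2.fitEllipse(P(.036,0))
    print(nm,'white h',np.round(e[1],1),'model',np.round(M[1],1),'ratio/ratio',(e[1][0]/e[1][1])/(M[1][0]/M[1][1]),'dv',e[0][1]+v-k-M[0][1])
    # column silhouette of dark ring through the centre
    for du in(-4,0,4):
        col=g[:,k+du].mean(1);d=np.where(col<75)[0];O=np.vstack([P(.042,.007),P(.042,-.007)]);s=O[np.abs(O[:,0]-u-du)<1.5][:,1];print('  ring rows',d.min()+v-k,d.max()+v-k,'model',s.min().round(1),s.max().round(1))
lens(load('scene0'),np.array([.529,-.312,.007]),'flat')
lens(load('ws3'),np.array([.5358,-.2805,.1668]),'held')
c=load('wl2');a=np.array([.4509,-.2804,0]);t=1.1827;dirn=np.array([np.sin(t),-np.cos(t),0]);n=np.array([np.cos(t),np.sin(t),0])
lens_=np.array([.529,-.312,.014])
print('flat end',[proj(c,lens_-dirn*.165+n*s*.01).round(1).tolist() for s in(1,-1)])
g=c['color'].mean(2)
for r in(112,116,124,130): d=np.where(g[r,290:345]<70)[0]+290;print(r,(d.min(),d.max(),) if len(d) else None)
```

```text
flat white h [25.5 41.1] model [30.5 42.7] ratio/ratio 0.8693044698117686 dv -0.7713088989257812
  ring rows 373 427 model 386.1 428.3
  ring rows 386 426 model 385.3 427.8
  ring rows 386 425 model 384.8 427.0
held white h [24.7 43.9] model [28.9 45.5] ratio/ratio 0.8857044386837539 dv -1.6485862731933594
  ring rows 315 355 model 315.2 355.8
  ring rows 314 354 model 314.2 355.4
  ring rows 314 353 model 313.9 354.6
flat end [[327.2, 109.8], [304.8, 109.8]]
112 (np.int64(304), np.int64(324))
116 (np.int64(303), np.int64(324))
124 (np.int64(303), np.int64(325))
130 (np.int64(303), np.int64(325))
```

The held ring matches the level model, with the same shape ratio as when flat on the table. Handing in.

```bash
python3 -c "
from workcell import env
print(env.hand_in()); s=env.get_state(); print(s['tcp_pos'],s['finger_gap'],s['clock'])"
```

```text
the job is handed in; nothing more can be done
None
the job is handed in; nothing more can be done
```

I laid the thick shaft in both V-blocks and let it go. I then picked up the magnifier by its handle, held it over the middle of the shaft at needle height, and handed the job in at about 23 s. The hand-in gives no verdict.

**Last checks**
- **Shaft:** its middle measured (0.565, −0.011) m after release, against the nest at (0.5655, −0.0105). It was seen lying in both blocks.
- **Lens position:** it stands at about (0.565, −0.011, 0.164) m, worked out from the tool pose and the grasp offset. In the scene camera it showed 1.2 px above its predicted spot.
- **Needle height:** the point measured 0.163 to 0.166 m, depending on which views were combined.
- **Level:** the ring outline in the scene view, taken just after the lift, matched a level ring to about 1 px. Its shape ratio was 0.886, against 0.869 when it lay flat on the table.
- **Bystanders:** the thin shaft, tin and gauge looked untouched in the pictures taken after the shaft was released. I took no picture of them after that.

**Checks that disagreed or failed**
- The magnifier's height triangulated to 0.0125 m on the table, against 0.007 m in the text.
- The V-block heights triangulated to 0.072 to 0.077 m, because the outlines include side faces; the shaft made contact at 0.079 m as expected.
- The width of the handle's end alone hinted at a tilt of up to about 0.06 rad, which the ring check did not support.
- The lens could not be picked out in the final top view. The last picture was refused by the viewing limit, so the final pose was checked by numbers only.

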